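# Wedge the dust collector's door shut

### The arm

A 6-joint arm with a two-finger parallel gripper is mounted at the origin on the work surface. World frame = base frame: x ahead of the robot, y to its left, z up, the work surface at z = 0. Lengths are in m, angles in rad, forces in N, time in s.
With the tool pointing down it reaches from about 0.3 to 0.875 m from the base axis. Payload 6.4 kg.
Tool frame: the origin (TCP) lies midway between the tips of the shut fingers; the grasp point (between the pads) lies 19 mm behind it; z points along the fingers, y is the line along which they close (so a half turn about z gives the same grasp; the last joint's range is limited). The gripper opens to 85 mm and grips with 20 to 120 N. Pads are 22 mm wide; open, the fingers measure 114 mm over their backs; the gripper's body (76 mm by 85 mm) begins 54 mm behind the grasp point. The pads swing forward as they close: fully open they stand 13 mm farther back than shut.
Start: joints at [-1.339, 0.181, 1.607, -0, 1.354, -0.206], TCP at [0.244, -0.521, 0.191] pointing down, gripper open.
Joint ranges: [-2.99, 2.99], [-0.89, 2.07], [0.3, 2.58], [-1.14, 4.28], [0, 2.63], [-3.12, 3.12]. Speed limits (rad/s): [2.57, 2.57, 3.01, 3.14, 3.14, 3.14].

### API

Orientations are given as a unit quaternion [w, x, y, z].
In Python, from bench import ctrl gives the robot as it stands. The module is installed in compiled form; this text tells all that it offers.
- The arm moves only by the tool move_arm, never from a script. Its argument "plan" is one flat list of numbers, 6 for each row, row after row: the shift along the world's x, y, z in units of 50 mm (1.0 is 50 mm), then the turn, a rotation vector about the world's x, y, z in rad. A call has 1 to 10 rows; each row is the pose to reach, as a shift and turn from the pose commanded when the call began; what a row does not reach only later rows make up. A row lasts 1/8 s, in which the tool goes at most 62.5 mm and 10.7 degrees, less where a joint would pass 70% of its speed; a pose out of reach is approached as far as the arm can. A call with a gripper value outside its range is refused whole. "grip" is the finger opening in mm, from 0 to 85.4, set as the call begins (left out, the last holds). The fingers move at their own pace and stop on an object; the grip force is fixed at half the most. Time passes only in rows, so rows that repeat a pose let the fingers close. It gives the time, the measured TCP pose, the force, the opening and the grip force at its end, in the units of the state.
- ctrl.get_obs(): the state, without advancing time (a new reading comes with each control period).
- ctrl.camera(name): name is "scene" or "top"; returns a dict with "pixels" (384x512x3 uint8, red, green, blue), "fx", "fy", "cx", "cy" (pixels), "origin" and "attitude" of the camera in the world. Camera axes: x right, y down, z forward; pixel columns grow to the right and rows downward; lengths in m; the calibration is good to about 2 mm. A picture is of the moment at which its call begins. There is no depth.
- ctrl.hand_in(): hands the job in; it is judged then, once.
The state is a dict: "time_s": time; "q": joint angles; "dq": joint speeds; "joint_efforts": joint torques, N m; "eef_pos": TCP position; "eef_rot": TCP orientation; "wrist_force": force on the tool from outside, world axes, zero at the start; "torque": the same for the moment, N m; "opening": opening from 0.0 (shut) to 1.0 (fully open); "grasp_force": force on a finger pad.
Only numpy, scipy, OpenCV 4.12 (cv2) and the standard library are available. Lean on these libraries where they do the work, as an engineer would, in place of code of your own. Each camera call takes 0.05 s, during which the arm holds its last target. There are 200 camera calls.

### The job

The latch of the dust collector is worn out and its door hangs ajar. Take the wooden wedge from the bench, push the door fully shut with it and tap it in under the handle half of the door's lower edge until it jams snugly and keeps the door shut by itself. Do it gently: a wedge driven in hard strains the hinges; leave the other things on the bench alone.

Things in the scene. Friction and masses are not known exactly. Their poses are not given: they have to be found in the camera images.
- cabinet: Grey sheet-steel dust collector, 260 wide, 200 deep, 200 high, fixed on the bench on four feet (22 high, 22 across, at x = +-80, y = +-115; clear space between them). Origin: centre of its footprint on the bench. Its front faces -x, y runs along its width, z is up. The door covers the whole front; hinge at x = -108, y = +134, free edge with handle at y = -130; the handle half is y < 0.
- door_foot (a point): Fixed point on the bench under the outer face of the shut door, in its handle half (x = -116, y = -55 of the cabinet, same axes). The door is a steel panel 260 wide, 16 thick, 182 high. The gap from bench to its lower edge is 7 to 17 mm: the hinges are height-adjustable, so it differs every time and is not reported. The hinges are stiff and stand about 20 N of lift.
- door (a joint): Swing angle of the door, rad: 0 is fully shut, growing as the free edge swings out to the front. The swollen rubber seal pushes it ajar: alone it rests at 0.28 to 0.42 and, pushed shut and let go, swings out again. Holding it shut at the handle takes about 0.6 N. Steel bow handle 26 proud of the door, between 100 and 170 above the bench.
- wedge: Hardwood wedge lying flat on the bench, 170 long, 34 wide, 80 to 130 g. Origin: centre of its underside, z up. Tip at x = +85, 3 high; the top rises evenly to 28 high at x = -40 and is flat from there to the butt end at x = -85. Friction on bench and door is 0.5 to 0.7: jammed, it does not slip back, and each further mm it is driven adds about 2 N between it and the door.
- jig: Bystander: beech block 75 x 115 x 22 with a small steel clamp on top, 56 high in all. Origin: centre of its underside.
- temple_a: Bystander: brown acetate spectacle temple, a flat bent bar about 150 x 10 x 5. Origin on its underside near the middle.
- temple_b: Bystander: a second temple like the first.
Not all that is in view belongs to the job. Leave any pink or white look-alike of the wedge alone.

How it is judged:
By the outcome, as a careful person would: the job done as asked, in the order asked, and still so for the second after the job is handed in, with the robot touching nothing.
It also fails if it takes over 64 s, if anything falls off the work surface, if the arm or the gripper's body presses on something with over 40 N, if the wrist force passes 120 N, or if a joint passes its speed limit or range.

## Working session

There is one attempt and no reset: what is moved stays moved. The work goes in short steps, Python scripts to look and compute and a tool call to move; the robot and the scene stay as the last step left them, time stands still between calls to the robot, and variables do not carry over. Pictures are saved under pics/ and viewed, at most 10 in all, crops included, and the job is handed in when it is done.

Besides the shell and the picture viewer there is one more tool, called after "Call:" as name(argument=value, ...) on one line, values as JSON. move_arm: Moves the arm, as the interface text tells. Its arguments: {"type":"object","properties":{"plan":{"type":"array"},"grip":{"type":"number"}},"required":["plan"]}

```bash
mkdir -p pics
cat > h.py <<'E'
import numpy as np, cv2
from scipy.spatial.transform import Rotation as R
from bench import ctrl
def cam(n):
    c=ctrl.camera(n); a=np.array(c["attitude"],float)
    c["R"]=a if a.shape==(3,3) else R.from_quat(a,scalar_first=True).as_matrix()
    c["o"]=np.array(c["origin"],float); return c
def save(c,f,box=None,s=1):
    p=c["pixels"]
    if box: p=p[box[1]:box[3],box[0]:box[2]]
    cv2.imwrite("pics/"+f,cv2.resize(p[:,:,::-1],None,fx=s,fy=s,interpolation=cv2.INTER_CUBIC))
def ray(c,u,v):
    return c["R"]@np.array([(u-c["cx"])/c["fx"],(v-c["cy"])/c["fy"],1.])
def onz(c,u,v,z=0):
    d=ray(c,u,v); return c["o"]+d*(z-c["o"][2])/d[2]
def proj(c,P):
    p=c["R"].T@(np.array(P)-c["o"]); return np.array([c["fx"]*p[0]/p[2]+c["cx"],c["fy"]*p[1]/p[2]+c["cy"]])
E
python3 - <<'E'
from h import *
s=cam("scene");t=cam("top")
for c in(s,t): print(c["fx"],c["cx"],c["cy"],c["o"],c["attitude"])
save(s,"s1.png");save(t,"t1.png")
o=ctrl.get_obs();print(o)
E
```

```text
390.161837235151 256.7473077203658 188.80378920172353 [1.1235583  0.5517141  0.74250967] [-0.17103038  0.402773    0.82804874 -0.35051077]
374.4486745872825 247.15792553813878 188.1634030710755 [0.30679345 0.13854384 1.11929328] [ 0.06944196 -0.69352167  0.71320256 -0.07448232]
{'time_s': 0.1, 'q': array([-1.33931186e+00,  1.81510207e-01,  1.60791177e+00,  1.64155076e-05,
        1.35382761e+00, -2.06318650e-01]), 'dq': array([ 0.00014298, -0.00261559, -0.00179076,  0.00019111,  0.00063826,
       -0.0001741 ]), 'joint_efforts': array([ 2.42487067e-04, -4.45879269e+01, -3.52241099e+01, -2.74103159e-04,
        4.06910534e-03, -1.41581083e-05]), 'eef_pos': array([ 0.24364868, -0.52019301,  0.19054806]), 'eef_rot': array([-8.28502828e-04,  9.76136623e-01,  2.17155721e-01, -2.41103989e-06]), 'wrist_force': array([0.18490352, 0.36037381, 0.90807966]), 'torque': array([-0.00792794, -0.0332135 ,  0.04644081]), 'grasp_force': 0.0, 'opening': 0.9998104187690862}
```

View pics/s1.png

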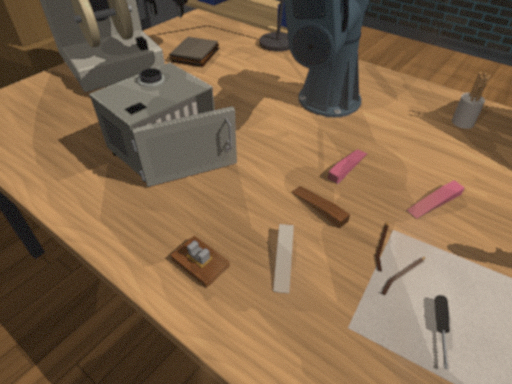

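View pics/t1.png

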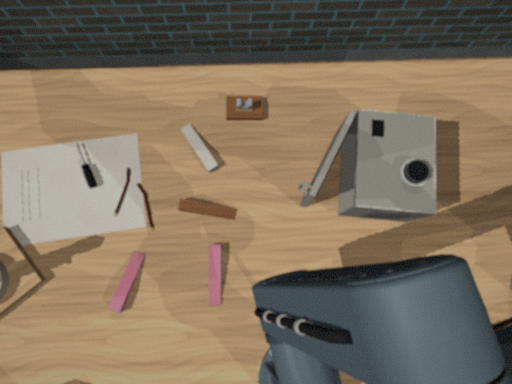

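The scene view shows the brown wedge at about (320,205) and the cabinet with its ajar door at about (185,145), handle at (225,135). In the top view the wedge is at (208,208), the cabinet at (388,165), the free door edge at (305,200), the jig at (245,107) and the temples at (122,190) and (146,205).

Top-view candidates for the wedge:
- brown bar (208,208): brown hardwood, so this is my choice
- white bar (200,148): look-alike
- pink bars (127,281) and (215,274): look-alikes
- jig (245,107): a block with a clamp

Next I check the choice in a close crop and measure.

Run:
```python
from h import *
s=cam("scene");t=cam("top")
a=cv2.resize(s["pixels"][170:240,275:365],None,fx=5,fy=5,interpolation=cv2.INTER_CUBIC)
b=cv2.resize(t["pixels"][185:235,165:250],None,fx=4,fy=4,interpolation=cv2.INTER_CUBIC)
b=cv2.copyMakeBorder(b,0,350-200,0,0,cv2.BORDER_CONSTANT)
cv2.imwrite("pics/crop1.png",np.hstack([a,b])[:,:,::-1])
# wedge mask in both
for n,c,box in(("s",s,(275,170,365,240)),("t",t,(165,185,250,235))):
    p=c["pixels"];h=cv2.cvtColor(p,cv2.COLOR_RGB2HSV)
    r,g,bb=[p[...,i].astype(int) for i in range(3)]
    m=((r<145)&(r-bb>25)).astype(np.uint8)
    mm=np.zeros_like(m);x0,y0,x1,y1=box;mm[y0:y1,x0:x1]=m[y0:y1,x0:x1]
    cs,_=cv2.findContours(mm,cv2.RETR_EXTERNAL,cv2.CHAIN_APPROX_NONE)
    k=max(cs,key=cv2.contourArea);q=cv2.approxPolyDP(k,2,True)[:,0];print(n,cv2.contourArea(k))
    for u,v in q: print((int(u),int(v)),p[v,u],onz(c,u,v,0).round(4),onz(c,u,v,.028).round(4))
# cabinet roof corners (z=.2) and door free edge top, guesses from view
for nm,u,v,z in(("roofFL",358,111,.2),("roofFR",436,114,.2),("roofBR",435,212,.2),("roofBL",341,214,.2),("doorfree",305,205,.204)):
    print(nm,onz(t,u,v,z).round(4))
save(t,"crop2.png",(290,95,450,235),5)
```

```text
s 1100.5
(291, 192) [142 107  72] [0.4724 0.16   0.    ] [0.4969 0.1748 0.028 ]
(328, 226) [142 107  69] [0.5151 0.301  0.    ] [0.5381 0.3104 0.028 ]
(351, 230) [144 109  72] [0.4913 0.3523 0.    ] [0.5151 0.3598 0.028 ]
(343, 226) [128  95  58] [0.492  0.3304 0.    ] [0.5159 0.3387 0.028 ]
(348, 221) [137 101  68] [0.4697 0.3322 0.    ] [0.4943 0.3405 0.028 ]
(349, 213) [140 103  66] [0.4438 0.321  0.    ] [0.4694 0.3297 0.028 ]
(302, 186) [142 104  66] [0.4342 0.1705 0.    ] [0.4602 0.1849 0.028 ]
t 782.0
(176, 203) [144 119  87] [0.4982 0.3437 0.    ] [0.4934 0.3386 0.028 ]
(181, 211) [144 117  86] [0.4734 0.3284 0.    ] [0.4692 0.3237 0.028 ]
(235, 218) [139 109  78] [0.4477 0.1663 0.    ] [0.4441 0.1656 0.028 ]
(235, 208) [142 111  80] [0.478  0.1656 0.    ] [0.4737 0.165  0.028 ]
(211, 200) [139 113  81] [0.5045 0.2378 0.    ] [0.4995 0.2353 0.028 ]
(187, 197) [142 115  85] [0.5157 0.3105 0.    ] [0.5105 0.3062 0.028 ]
roofFL [ 0.6953 -0.1672  0.2   ]
roofFR [ 0.6815 -0.371   0.2   ]
roofBR [ 0.4236 -0.3347  0.2   ]
roofBL [ 0.4251 -0.101   0.2   ]
doorfree [ 0.4495 -0.0126  0.204 ]
```

View pics/crop1.png

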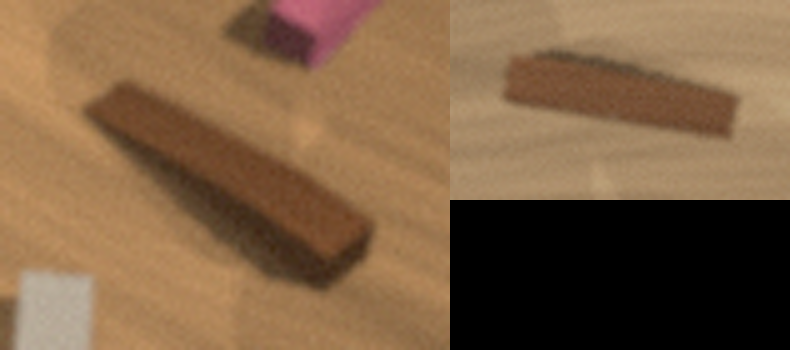

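View pics/crop2.png

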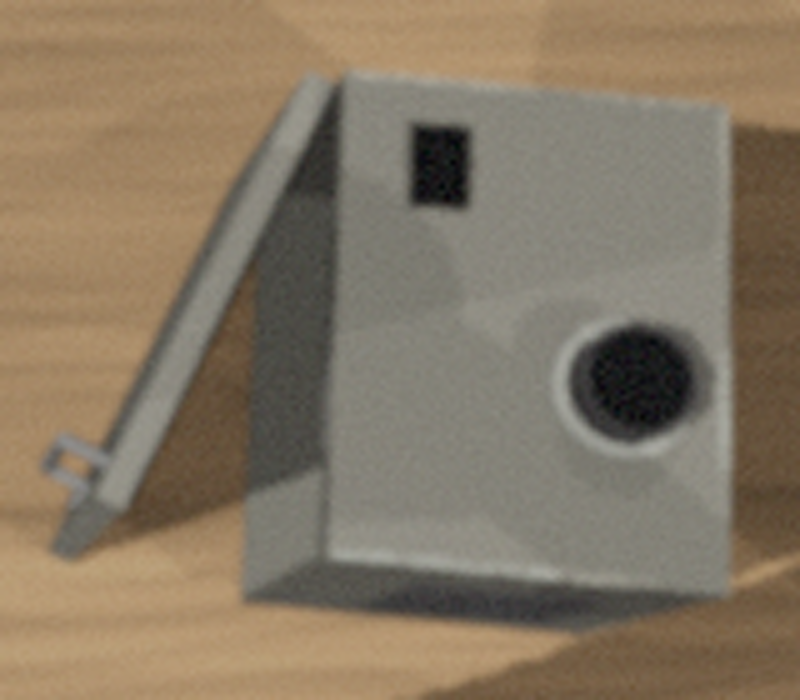

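Crop 1 confirms one brown wedge with its tall, dark butt end at lower right in the scene view (+y). The thin tip at upper left already points to the cabinet. Crop 2 gives the roof corners at (359,110), (435.6,115.6), (435.6,213.4) and (355.6,207).

Run:
```python
from h import *
s=cam("scene");t=cam("top")
C=[(359,109.6),(435.6,115.6),(435.6,213.4),(355.6,207)]
for z in(.2,.222):
    P=np.array([onz(t,u,v,z) for u,v in C]);d=lambda a,b:np.linalg.norm(P[a]-P[b])
    print(z,P[:,:2].round(4).tolist(),"depth",d(0,1),d(3,2),"width",d(0,3),d(1,2),P.mean(0))
    a=[P[3]-P[0],P[2]-P[1]];b=[P[0]-P[1],P[3]-P[2]]
    print([np.degrees(np.arctan2(-v[1],-v[0])) for v in a],[np.degrees(np.arctan2(v[1],v[0]))-90 for v in b])
for n,c,Q in(("top",t,[(180.75,199.2),(178.5,210),(235.2,219),(237.2,209.2)]),("scene",s,[(275+372/5,170+228/5),(275+325/5,170+262/5),(275+86/5,170+107/5),(275+125/5,170+82/5)])):
    W=np.array([onz(c,*Q[i],[.028,.028,.003,.003][i]) for i in range(4)])
    b=W[:2].mean(0);e=W[2:].mean(0);v=e-b
    print(n,W[:,:2].round(4).tolist(),"len",np.linalg.norm(v[:2]),"centre",((b+e)/2)[:2],"dir deg",np.degrees(np.arctan2(v[1],v[0])),np.linalg.norm(W[0]-W[1]),np.linalg.norm(W[2]-W[3]))
```

```text
0.2 [[0.6991, -0.1702], [0.6771, -0.3694], [0.4201, -0.3357], [0.4416, -0.1387]] depth 0.20044710062880775 0.1981808290170645 width 0.2594737816562911 0.25919482250776216 [ 0.55946811 -0.25349921  0.2       ]
[np.float64(-6.959134778141217), np.float64(-7.460905953696424)] [np.float64(-6.319917421000127), np.float64(-6.229078341280427)]
0.222 [[0.6898, -0.1628], [0.6682, -0.3572], [0.4174, -0.3244], [0.4384, -0.1321]] depth 0.19565011550249825 0.19343807900405718 width 0.2532642038306809 0.25299192057260955 [ 0.55342125 -0.24411706  0.222     ]
[np.float64(-6.959134778141208), np.float64(-7.460905953696427)] [np.float64(-6.319917421000127), np.float64(-6.229078341280427)]
top [[0.5044, 0.3246], [0.4724, 0.331], [0.4443, 0.1657], [0.4737, 0.159]] len 0.16807284943817513 centre [0.47367916 0.24509225] dir deg -100.08125961532946 0.032671325296734756 0.030178641933403735
scene [[0.4765, 0.3346], [0.5103, 0.3274], [0.4711, 0.1628], [0.4417, 0.1686]] len 0.16938790295019507 centre [0.47489602 0.24837303] dir deg -102.6155668563626 0.03449565582042923 0.02995947912633649
```

Sizes match at z = 0.2 (200 × 260 cabinet, 170 × 34 wedge). The cabinet centre is (0.559,-0.253) with its insertion direction at about -96.8°, and door_foot is at about (0.519,-0.132). The wedge is at (0.474,0.247) with its direction at about -101°. I'll go over the top to the wedge butt at about (0.488,0.315).

Call:
move_arm(plan=[0,1,1,0,0,0.09,0.3,2.2,2,0,0,0.18,0.7,3.4,2,0,0,0.27,1.1,4.6,2,0,0,0.36,1.5,5.8,2,0,0,0.45,1.9,7,2,0,0,0.54,2.4,8.2,2,0,0,0.63,2.9,9.4,2,0,0,0.72,3.4,10.6,2,0,0,0.81,3.9,11.8,2,0,0,0.93], grip=85)

```text
time_s: 1.55
eef_pos: [0.4265, 0.0405, 0.2918]
eef_rot: [0.001, 0.774, 0.633, 0.0]
wrist_force: [1.1, -0.3, -0.0]
opening: 0.997
grasp_force: 0.0
```

Call:
move_arm(plan=[0.24,1.2,0,0,0,0,0.48,2.4,-0.5,0,0,0,0.72,3.6,-1.2,0,0,0,0.9,4.5,-2.2,0,0,0,0.98,4.92,-3.2,0,0,0,0.98,4.92,-4.2,0,0,0,0.98,4.92,-4.2,0,0,0,0.98,4.92,-4.2,0,0,0,0.98,4.92,-4.2,0,0,0])

```text
time_s: 2.68
eef_pos: [0.4774, 0.2847, 0.0847]
eef_rot: [0.001, 0.775, 0.632, 0.003]
wrist_force: [-0.3, -0.7, 0.1]
opening: 0.992
grasp_force: 0.0
```

Run:
```python
from h import *
s=cam("scene");o=ctrl.get_obs();print(o["eef_pos"],o["eef_rot"],R.from_quat(o["eef_rot"],scalar_first=True).as_matrix()[:,1],o["time_s"],o["wrist_force"])
save(s,"s2.png",(230,80,430,250),4)
```

```text
[0.47715464 0.28469121 0.08447015] [0.00092205 0.77532305 0.63155946 0.00244403] [ 0.9793207  -0.2022636   0.00451687] 2.725 [ 0.12331839 -0.25751118 -0.10420668]
```

View pics/s2.png

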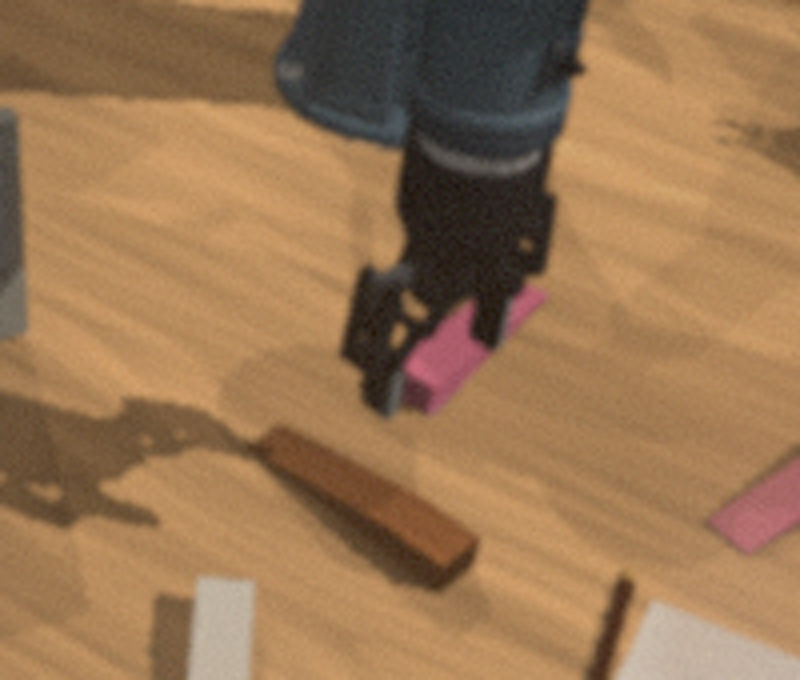

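The gripper stands at about (325,165) scene pixels, some 30 mm short of the butt and rightly aligned. The wedge is untouched. I'll correct from the measured pose and descend.

Call:
move_arm(plan=[0.22,0.61,0,0,0,0,0.22,0.61,-0.5,0,0,0,0.22,0.61,-1.0,0,0,0,0.22,0.61,-1.4,0,0,0,0.22,0.61,-1.56,0,0,0,0.22,0.61,-1.56,0,0,0,0.22,0.61,-1.56,0,0,0])

```text
time_s: 3.6
eef_pos: [0.4868, 0.3152, 0.0044]
eef_rot: [0.0, 0.775, 0.632, 0.001]
wrist_force: [0.6, -0.1, -0.3]
opening: 0.999
grasp_force: 0.0
```

Call:
move_arm(plan=[0,0,0,0,0,0,0,0,0,0,0,0,0,0,0,0,0,0,0,0,0,0,0,0,0,0,0,0,0,0,0,0,0,0,0,0], grip=20)

```text
time_s: 4.35
eef_pos: [0.486, 0.3149, 0.0034]
eef_rot: [-0.0, 0.775, 0.632, -0.0]
wrist_force: [-0.1, -0.5, 1.1]
opening: 0.235
grasp_force: 0.0
```

Run:
```python
from h import *
s=cam("scene");o=ctrl.get_obs();print(o["eef_pos"],R.from_quat(o["eef_rot"],scalar_first=True).as_matrix(),o["time_s"],o["wrist_force"],o["opening"],o["grasp_force"])
a=s["pixels"][130:250,250:400];b=cam("top")["pixels"][150:270,140:290]
cv2.imwrite("pics/g.png",cv2.resize(np.hstack([a,b])[:,:,::-1],None,fx=2.6,fy=2.6,interpolation=cv2.INTER_CUBIC))
```

```text
[0.48593772 0.3148795  0.00335688] [[ 2.01616377e-01  9.79464562e-01 -8.70654059e-05]
 [ 9.79464565e-01 -2.01616381e-01 -3.89463106e-05]
 [-5.57003431e-05 -7.74252659e-05 -9.99999995e-01]] 4.4 [ 0.03190341 -0.99847888  0.4436993 ] 0.23502447349748695 0.0
```

View pics/g.png

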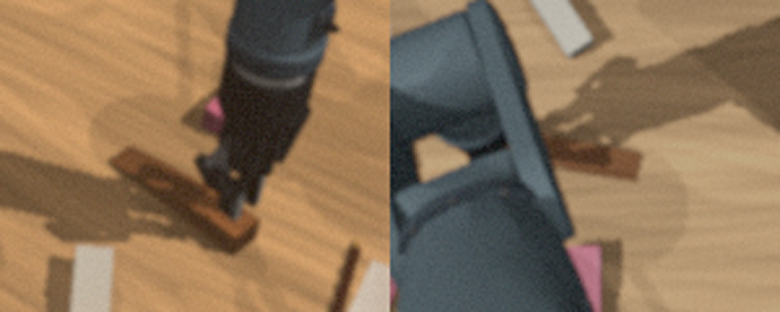

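Run:
```python
from h import *
s=cam("scene");o=ctrl.get_obs();print(o["opening"],o["grasp_force"],o["wrist_force"],o["joint_efforts"].round(2))
p=np.array(o["eef_pos"]);Y=R.from_quat(o["eef_rot"],scalar_first=True).as_matrix()[:,1]
for z in(.003,.02,.04):
  for k in(-.042,-.017,-.01,0,.01,.017,.042):
    print(z,k,(proj(s,[p[0]+k*Y[0],p[1]+k*Y[1],z])-[300,170]).round(1),end=' ')
  print()
save(s,"g2.png",(300,170,370,235),9)
```

```text
0.23551630776192178 0.0 [0.14169257 0.03997556 0.51741649] [  0.   -49.42 -28.06  -0.     0.     0.  ]
0.003 -0.042 [49.8 42.9] 0.003 -0.017 [43.4 47.6] 0.003 -0.01 [41.6 48.9] 0.003 0 [38.9 50.9] 0.003 0.01 [36.3 52.8] 0.003 0.017 [34.4 54.2] 0.003 0.042 [27.6 59.2] 
0.02 -0.042 [50.9 38.3] 0.02 -0.017 [44.4 43.1] 0.02 -0.01 [42.6 44.4] 0.02 0 [39.9 46.3] 0.02 0.01 [37.2 48.3] 0.02 0.017 [35.3 49.7] 0.02 0.042 [28.5 54.7] 
0.04 -0.042 [52.3 32.9] 0.04 -0.017 [45.7 37.6] 0.04 -0.01 [43.8 38.9] 0.04 0 [41.2 40.9] 0.04 0.01 [38.4 42.8] 0.04 0.017 [36.5 44.2] 0.04 0.042 [29.5 49.2]
```

View pics/g2.png

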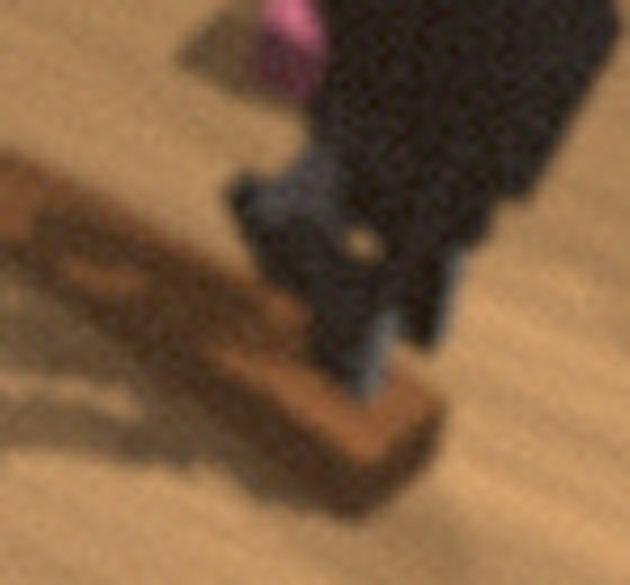

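Grip force is 0 and the opening reached 20 mm. The crop shows both fingertips (crop (365,390) and (425,345)) drawn over the wedge's top face, so they are above the wedge. It has not moved. I'll check the true tip height by ray casting before going lower.

Run:
```python
from h import *
s=cam("scene")
for nm,a,b in(("s2 tcp .4772 .2847 .0845",(326.2,183.8),(352.5,166.2)),("now tcp .486 .315 .003",(340.5,213.3),(347.2,208.3))):
  print(nm)
  for z in(.0,.02,.03,.04,.05,.07,.09,.11,.13):
    A=onz(s,*a,z);B=onz(s,*b,z);print(z,((A+B)/2)[:2].round(4),np.linalg.norm(A-B).round(4),np.degrees(np.arctan2(*(A-B)[1::-1])).round(1))
```

```text
s2 tcp .4772 .2847 .0845
0.0 [0.3294 0.2292] 0.114 -11.0
0.02 [0.3508 0.2379] 0.1109 -11.0
0.03 [0.3615 0.2423] 0.1094 -11.0
0.04 [0.3722 0.2466] 0.1078 -11.0
0.05 [0.3829 0.2509] 0.1063 -11.0
0.07 [0.4043 0.2596] 0.1032 -11.0
0.09 [0.4256 0.2683] 0.1002 -11.0
0.11 [0.447 0.277] 0.0971 -11.0
0.13 [0.4684 0.2857] 0.094 -11.0
now tcp .486 .315 .003
0.0 [0.4451 0.3068] 0.0267 -10.8
0.02 [0.4634 0.3134] 0.026 -10.8
0.03 [0.4725 0.3167] 0.0257 -10.8
0.04 [0.4816 0.32  ] 0.0253 -10.8
0.05 [0.4908 0.3233] 0.0249 -10.8
0.07 [0.5091 0.3299] 0.0242 -10.8
0.09 [0.5273 0.3365] 0.0235 -10.8
0.11 [0.5456 0.3431] 0.0228 -10.8
0.13 [0.5639 0.3497] 0.0221 -10.8
```

Both pictures agree. The real tips stand about 35 mm higher than the reported TCP height implies, while x and y agree. So I'll reopen, descend a further 32 mm in small rows, and check force and grip.

Call:
move_arm(plan=[0,0,0,0,0,0,0,0,0,0,0,0,0,0,0,0,0,0,0,0,0,0,0,0,0.04,0,-0.2,0,0,0,0.04,0,-0.35,0,0,0,0.04,0,-0.5,0,0,0,0.04,0,-0.65,0,0,0,0.04,0,-0.65,0,0,0], grip=85)

```text
time_s: 5.68
eef_pos: [0.4872, 0.3146, -0.0301]
eef_rot: [-0.0, 0.775, 0.632, -0.001]
wrist_force: [0.1, 0.5, 0.6]
opening: 0.995
grasp_force: 0.0
```

Call:
move_arm(plan=[0,0,0,0,0,0,0,0,0,0,0,0,0,0,0,0,0,0,0,0,0,0,0,0,0,0,0,0,0,0,0,0,0,0,0,0], grip=20)

```text
time_s: 6.42
eef_pos: [0.4886, 0.3152, -0.0285]
eef_rot: [0.0, 0.775, 0.632, 0.001]
wrist_force: [0.4, 0.3, 5.9]
opening: 0.384
grasp_force: 61.4
```

Gripped: 33 mm opening, 61 N. Now I lift slightly, carry and turn to the start of the insertion line, and set down flat with the tip about 110 mm before the shut-door line.

Call:
move_arm(plan=[0,0,0.4,0,0,0,0.1,-0.3,0.5,0,0,0.02,0.4,-1.2,0.5,0,0,0.04,0.7,-2.1,0.5,0,0,0.06,1.0,-3.0,0.5,0,0,0.085,1.22,-3.68,0.5,0,0,0.085,1.22,-3.68,0.3,0,0,0.085,1.22,-3.68,0.15,0,0,0.085,1.22,-3.68,0.04,0,0,0.085,1.22,-3.68,0.04,0,0,0.085])

```text
time_s: 7.68
eef_pos: [0.548, 0.1318, -0.0278]
eef_rot: [-0.001, 0.747, 0.665, -0.001]
wrist_force: [0.1, 0.2, -0.8]
opening: 0.382
grasp_force: 60.7
```

Run:
```python
from h import *
s=cam("scene");t=cam("top");o=ctrl.get_obs();print(o["eef_pos"],R.from_quat(o["eef_rot"],scalar_first=True).as_matrix()[:,0],o["wrist_force"],o["opening"],o["time_s"])
a=s["pixels"][90:230,120:360];b=t["pixels"][90:230,230:430]
for c,x,y in((s,120,90),(t,230,90)): print((proj(c,[.5186,-.1318,0])-[x,y]),proj(c,[.5373,.025,.003])-[x,y])
cv2.imwrite("pics/p.png",cv2.resize(np.hstack([a,b])[:,:,::-1],None,fx=1.8,fy=1.8,interpolation=cv2.INTER_CUBIC))
```

```text
[ 0.54875154  0.13157452 -0.02712495] [ 1.16648759e-01  9.93173231e-01 -5.67433686e-06] [ 0.05381295 -0.73600953 -1.33706679] 0.38183360080039985 7.775
[81.23206241 68.07119298] [117.44480164  93.01755718]
[102.25624624 102.13200352] [50.69839392 97.31460626]
```

View pics/p.png

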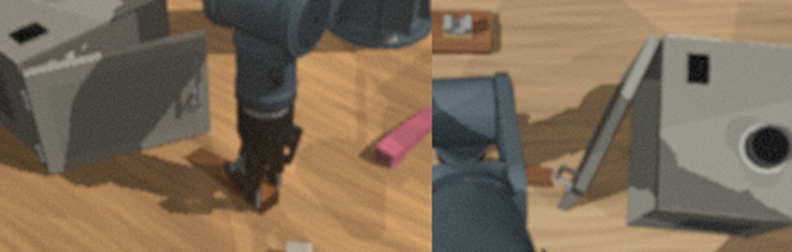

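The picture shows the wedge tip at crop (105,87) scene and (67,99) top, about 25 mm before the door, lying along the insertion line. The door is ajar by about 0.40 rad with its handle near (0.51,-0.01). I shift 6 mm towards the hinge for handle clearance and advance on the bench.

Call:
move_arm(plan=[0.12,0,-0.03,0,0,0,0.09,-0.25,-0.03,0,0,0,0.06,-0.5,-0.03,0,0,0,0.03,-0.75,-0.03,0,0,0,0,-1.0,-0.03,0,0,0,0,-1.0,-0.03,0,0,0])

```text
time_s: 8.52
eef_pos: [0.5489, 0.0795, -0.0285]
eef_rot: [0.0, 0.748, 0.664, -0.0]
wrist_force: [-0.3, -1.0, 1.5]
opening: 0.379
grasp_force: 60.7
```

Call:
move_arm(plan=[-0.02,-0.15,0,0,0,0,-0.04,-0.3,0,0,0,0,-0.05,-0.45,0,0,0,0,-0.07,-0.6,0,0,0,0,-0.07,-0.6,0,0,0,0])

```text
time_s: 9.15
eef_pos: [0.5455, 0.0498, -0.0285]
eef_rot: [0.0, 0.748, 0.664, -0.0]
wrist_force: [-1.3, -1.9, 2.9]
opening: 0.379
grasp_force: 61.1
```

```bash
cat > st.py <<'E'
from h import *
o=ctrl.get_obs();p=o["eef_pos"]-np.array([.5595,-.2535,0]);th=np.radians(-96.75)
xc=np.array([np.cos(th),np.sin(th),0]);yc=np.array([-np.sin(th),np.cos(th),0])
f=o["wrist_force"];t=cam("top")
print("t",o["time_s"],"D mm",(-p@xc-.116)*1e3,"caby",p@yc*1e3,"z",p[2]*1e3,"F along/lat/z",f@xc,f@yc,f[2],"op",o["opening"])
# door top edge: hinge + r*u at z=.195 -> expected free corner pixel per angle
H=np.array([.5595,-.2535,0])-.108*xc+.134*yc
for a in(0,.1,.2,.3,.4):
    q=H+.264*(-np.cos(a)*yc-np.sin(a)*xc)+.194*np.array([0,0,1]);print(a,proj(t,q).round(1),end=' ')
E
cat >> st.py <<'E'
print();import time
save(t,"st_%d.png"%(o["time_s"]*1000),(270,90,450,230),4)
E
python3 st.py
```

```text
t 9.15 D mm 183.50706048584348 caby -49.55564897754285 z -28.475809241917617 F along/lat/z 2.0245629576844975 -1.090405465607038 2.8800346376345307 op 0.3793207683551043
0 [351.8 206.9] 0.1 [341.3 205.4] 0.2 [330.9 202.9] 0.3 [320.8 199.5] 0.4 [311.2 195.1]
```

Call:
move_arm(plan=[-0.02,-0.17,0,0,0,0,-0.04,-0.34,0,0,0,0,-0.06,-0.5,0,0,0,0,-0.08,-0.67,0,0,0,0,-0.08,-0.67,0,0,0,0])

```text
time_s: 9.82
eef_pos: [0.5414, 0.0164, -0.0285]
eef_rot: [0.0, 0.748, 0.664, -0.0]
wrist_force: [-2.0, -1.2, 4.7]
opening: 0.378
grasp_force: 61.3
```

```bash
python3 st.py; ls pics | grep st_
```

```text
t 9.825 D mm 149.8601269978711 caby -49.723559491705146 z -28.47610890577212 F along/lat/z 1.457961701901463 -1.8737532052706958 4.672419007127443 op 0.3781753275052173
0 [351.8 206.9] 0.1 [341.3 205.4] 0.2 [330.9 202.9] 0.3 [320.8 199.5] 0.4 [311.2 195.1] 
st_9150.png
st_9825.png
```

Run:
```python
from h import *
s=cam("scene")
a=cv2.resize(cv2.imread("pics/st_9825.png"),None,fx=.55,fy=.55)
b=cv2.resize(s["pixels"][80:183,85:270,::-1],None,fx=2.14,fy=3,interpolation=cv2.INTER_CUBIC);b=b[:a.shape[0]]
print(a.shape,b.shape);cv2.imwrite("pics/c3.png",np.hstack([a[:b.shape[0]],b]))
```

```text
(308, 396, 3) (308, 396, 3)
```

View pics/c3.png

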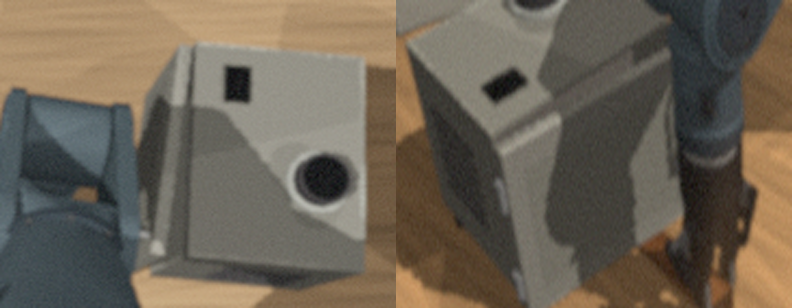

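The pictures show the door nearly shut now (top strip from (354,113) to about (350,208), predicted (352,207) at 0 rad), with the wedge tip under it. From here I go in 3 mm steps and watch the force.

Call:
move_arm(plan=[0,-0.06,0,0,0,0,-0.01,-0.12,0,0,0,0,-0.01,-0.12,0,0,0,0])

```text
time_s: 10.3
eef_pos: [0.541, 0.0117, -0.0285]
eef_rot: [-0.0, 0.748, 0.664, 0.0]
wrist_force: [-0.4, 3.0, 5.6]
opening: 0.383
grasp_force: 61.3
```

Call:
move_arm(plan=[0,-0.03,0,0,0,0,-0.01,-0.06,0,0,0,0,-0.01,-0.06,0,0,0,0])

```text
time_s: 10.68
eef_pos: [0.5407, 0.0088, -0.0285]
eef_rot: [-0.0, 0.748, 0.664, 0.0]
wrist_force: [0.3, 5.8, 5.1]
opening: 0.38
grasp_force: 61.3
```

Call:
move_arm(plan=[0,-0.03,0,0,0,0,-0.01,-0.06,0,0,0,0,-0.01,-0.06,0,0,0,0])

```text
time_s: 11.05
eef_pos: [0.5402, 0.0057, -0.0285]
eef_rot: [0.0, 0.748, 0.664, 0.0]
wrist_force: [-0.2, 5.2, 5.7]
opening: 0.382
grasp_force: 61.3
```

Call:
move_arm(plan=[0,-0.03,0,0,0,0,-0.01,-0.06,0,0,0,0,-0.01,-0.06,0,0,0,0])

```text
time_s: 11.42
eef_pos: [0.5397, 0.0026, -0.0285]
eef_rot: [0.0, 0.748, 0.664, 0.0]
wrist_force: [0.6, 5.3, 4.9]
opening: 0.381
grasp_force: 61.3
```

```bash
python3 st.py
python3 - <<'E'
from h import *
t=cam("top");g=cv2.cvtColor(t["pixels"],cv2.COLOR_RGB2GRAY)
for v in(120,130,180,190,195,200,204): print(v,g[v,335:372].tolist())
E
```

```text
t 11.425 D mm 135.98650378450506 caby -49.75996593469486 z -28.50612075570634 F along/lat/z -5.3251144792917815 -0.03216887812846301 4.867641092769053 op 0.38135065873090573
0 [351.8 206.9] 0.1 [341.3 205.4] 0.2 [330.9 202.9] 0.3 [320.8 199.5] 0.4 [311.2 195.1] 
120 [149, 145, 148, 146, 146, 147, 148, 149, 148, 138, 129, 117, 115, 115, 114, 125, 148, 161, 156, 154, 146, 130, 109, 119, 138, 147, 147, 146, 146, 148, 146, 148, 146, 150, 142, 138, 124]
130 [154, 148, 142, 130, 118, 113, 111, 109, 108, 108, 108, 109, 116, 117, 118, 139, 155, 157, 156, 151, 150, 127, 114, 124, 143, 147, 149, 148, 144, 145, 149, 146, 146, 150, 148, 141, 121]
180 [88, 90, 91, 88, 94, 88, 68, 51, 60, 62, 64, 73, 94, 118, 124, 111, 107, 107, 99, 87, 76, 92, 107, 111, 111, 108, 113, 112, 109, 105, 107, 105, 110, 107, 106, 106, 109]
190 [95, 98, 98, 97, 97, 97, 99, 97, 75, 64, 64, 83, 109, 114, 118, 109, 103, 97, 87, 78, 75, 99, 108, 106, 109, 109, 108, 109, 112, 106, 109, 107, 111, 108, 108, 109, 109]
195 [113, 104, 107, 102, 99, 87, 86, 86, 82, 69, 68, 93, 116, 122, 122, 115, 101, 95, 76, 70, 79, 106, 111, 110, 108, 108, 111, 108, 107, 107, 107, 111, 109, 106, 112, 105, 108]
200 [76, 72, 76, 76, 98, 109, 115, 118, 117, 118, 125, 144, 147, 128, 118, 105, 105, 96, 78, 68, 85, 102, 113, 108, 107, 107, 110, 109, 111, 113, 111, 114, 109, 106, 109, 106, 113]
204 [79, 78, 80, 89, 103, 115, 110, 116, 112, 117, 137, 157, 173, 170, 155, 126, 109, 97, 76, 72, 87, 104, 114, 113, 111, 114, 109, 110, 108, 112, 107, 111, 114, 110, 109, 107, 114]
```

The door is nearly shut, with about 0.01–0.02 rad left by the edge pixels. I continue in 2 mm steps.

Call:
move_arm(plan=[0,-0.04,0,0,0,0,0,-0.04,0,0,0,0])

```text
time_s: 11.78
eef_pos: [0.5396, 0.0006, -0.0285]
eef_rot: [-0.0, 0.748, 0.664, 0.0]
wrist_force: [0.0, 4.8, 5.4]
opening: 0.38
grasp_force: 61.4
```

Call:
move_arm(plan=[0,-0.04,0,0,0,0,0,-0.04,0,0,0,0])

```text
time_s: 12.02
eef_pos: [0.5395, -0.0011, -0.0285]
eef_rot: [-0.0, 0.748, 0.664, 0.0]
wrist_force: [-0.3, 6.7, 6.7]
opening: 0.381
grasp_force: 61.5
```

Call:
move_arm(plan=[-0.01,-0.04,0,0,0,0,-0.01,-0.04,0,0,0,0])

```text
time_s: 12.28
eef_pos: [0.5392, -0.0026, -0.0285]
eef_rot: [-0.0, 0.748, 0.664, 0.001]
wrist_force: [1.5, 8.6, 4.9]
opening: 0.383
grasp_force: 61.3
```

Call:
move_arm(plan=[0,-0.04,0,0,0,0,0,-0.04,0,0,0,0])

```text
time_s: 12.52
eef_pos: [0.5391, -0.0037, -0.0285]
eef_rot: [-0.001, 0.748, 0.664, 0.001]
wrist_force: [1.6, 12.1, 5.8]
opening: 0.379
grasp_force: 61.5
```

Call:
move_arm(plan=[0,-0.04,0,0,0,0,0,-0.04,0,0,0,0])

```text
time_s: 12.78
eef_pos: [0.5391, -0.0048, -0.0285]
eef_rot: [-0.001, 0.748, 0.664, 0.001]
wrist_force: [1.0, 16.8, 6.8]
opening: 0.378
grasp_force: 61.5
```

```bash
python3 st.py
python3 - <<'E'
from h import *
t=cam("top");g=cv2.cvtColor(t["pixels"],cv2.COLOR_RGB2GRAY)
for v in(120,130,180,190,195,200,204): print(v,g[v,343:362].tolist())
E
```

```text
t 12.775 D mm 128.55525580598464 caby -49.51374517355087 z -28.49648405467827 F along/lat/z -16.776006472448316 -0.9896975435842995 6.794933759351302 op 0.3781048208441126
0 [351.8 206.9] 0.1 [341.3 205.4] 0.2 [330.9 202.9] 0.3 [320.8 199.5] 0.4 [311.2 195.1] 
120 [148, 142, 126, 114, 115, 116, 111, 117, 138, 159, 159, 151, 146, 135, 118, 120, 140, 149, 147]
130 [108, 107, 110, 109, 111, 114, 121, 134, 152, 158, 157, 155, 144, 127, 108, 126, 145, 148, 148]
180 [76, 51, 63, 64, 69, 81, 107, 113, 109, 105, 101, 92, 80, 86, 108, 109, 107, 109, 107]
190 [85, 82, 66, 61, 73, 92, 110, 111, 108, 104, 98, 91, 77, 97, 106, 108, 108, 115, 103]
195 [100, 104, 92, 78, 70, 98, 117, 114, 110, 104, 92, 79, 85, 97, 107, 111, 108, 109, 112]
200 [106, 115, 119, 120, 132, 150, 147, 123, 104, 102, 95, 81, 90, 102, 112, 108, 108, 111, 109]
204 [108, 112, 114, 120, 145, 167, 173, 173, 156, 131, 100, 76, 89, 108, 114, 112, 107, 111, 115]
```

The force is now climbing steeply (5 → 17 N over about 4 mm) and the seam in the picture has narrowed, so the wedge is jamming. I'll release and see whether it holds.

Call:
move_arm(plan=[0,0,0,0,0,0,0,0,0,0,0,0,0,0,0,0,0,0,0,0,0,0,0,0], grip=65)

```text
time_s: 13.38
eef_pos: [0.5389, -0.008, -0.0287]
eef_rot: [0.0, 0.748, 0.664, -0.0]
wrist_force: [-1.0, -0.1, -0.0]
opening: 0.762
grasp_force: 0.0
```

Call:
move_arm(plan=[0,0,0.3,0,0,0,0,0,0.8,0,0,0,0.05,0.5,1.6,0,0,0,0.15,1.4,2,0,0,0,0.25,2.5,2,0,0,0,0.3,3.5,2,0,0,0,0.3,3.5,2,0,0,0])

```text
time_s: 14.25
eef_pos: [0.554, 0.1706, 0.0727]
eef_rot: [0.0, 0.746, 0.666, 0.001]
wrist_force: [0.2, -0.6, 0.2]
opening: 0.765
grasp_force: 0.0
```

```bash
python3 st.py
python3 - <<'E'
from h import *
t=cam("top");s=cam("scene");g=cv2.cvtColor(t["pixels"],cv2.COLOR_RGB2GRAY)
for v in(120,130,180,190,195,200,204): print(v,g[v,343:362].tolist())
a=cv2.resize(t["pixels"][95:225,280:440,::-1],None,fx=2.46,fy=2.46,interpolation=cv2.INTER_CUBIC)
b=cv2.resize(s["pixels"][80:210,100:260,::-1],None,fx=2.46,fy=2.46,interpolation=cv2.INTER_CUBIC)
cv2.imwrite("pics/c4.png",np.hstack([a,b]))
E
```

```text
t 14.25 D mm 304.53901809543015 caby -55.29366134764426 z 72.68066155850047 F along/lat/z 0.5625904891659799 0.30150051408041545 0.1546411753571105 op 0.7650217059370129
0 [351.8 206.9] 0.1 [341.3 205.4] 0.2 [330.9 202.9] 0.3 [320.8 199.5] 0.4 [311.2 195.1] 
120 [139, 129, 117, 96, 84, 77, 79, 102, 132, 150, 153, 147, 141, 131, 113, 117, 134, 142, 140]
130 [55, 50, 49, 54, 62, 62, 58, 65, 88, 96, 107, 117, 125, 118, 104, 121, 138, 142, 140]
180 [56, 52, 63, 60, 60, 85, 101, 109, 102, 103, 99, 86, 78, 84, 100, 110, 101, 105, 108]
190 [52, 60, 57, 56, 67, 91, 106, 104, 101, 102, 94, 86, 75, 91, 99, 103, 107, 103, 104]
195 [58, 60, 59, 57, 69, 100, 112, 112, 105, 98, 87, 79, 81, 95, 106, 104, 103, 102, 102]
200 [69, 59, 65, 57, 66, 95, 107, 105, 100, 100, 87, 74, 81, 100, 104, 106, 101, 105, 105]
204 [100, 82, 65, 57, 86, 104, 113, 112, 105, 99, 83, 71, 84, 102, 110, 108, 107, 109, 111]
```

View pics/c4.png

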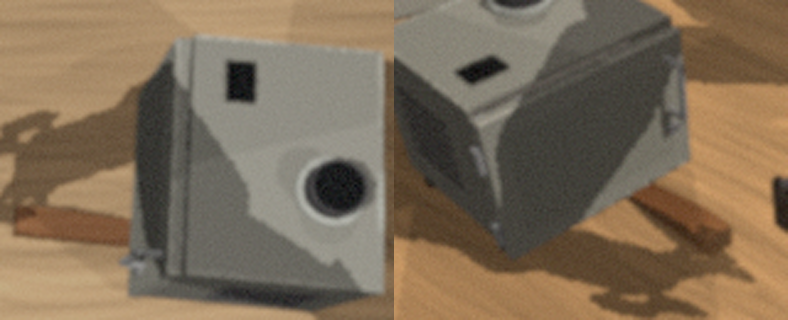

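The last picture shows the door flush along the front, with the seam parallel to the cabinet edge. The wedge sits under the handle half at crop (75,227) top and (685,215) scene, and the door has stayed shut since release. The drive-in of about 4 mm after take-up puts roughly 8 N between wedge and door, which is snug and well below the 20 N of lift the hinges stand. The arm is clear, so I'm handing in.

```bash
python3 -c "
from bench import ctrl
print(ctrl.hand_in())"
```

```text
the job is handed in; nothing more can be done
None
```

The job is handed in: the wedge pushed the door shut and is jammed under its handle half at an estimated 8 N, and the door had stayed shut for about a second after release, with the arm clear and the other bench items not touched.

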